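Swap round the microscope objectives

TASK

The red, yellow and blue microscope objectives were put back in one another's holder dishes: stand each one upright in the dish of its own colour, parking one in the white spare dish on the way, so that the white dish is empty again at the end. Lower them into the dishes without dropping them, and never put one on the bare bench. Leave the amber bottle, the green sample jar and the green slide box where they stand.

Things in the scene. Friction and masses are not known exactly. Their poses are not given: they have to be found in the camera images.
- lens_red_center (a point): Centre (half-way up, 31 mm above its foot) of the red objective: a loose upright aluminium microscope objective, round, 62 mm tall, about 0.12 kg, with a red dust cap on top (diameter 23 mm) and a red band near the top of the barrel. Barrel diameter 31 mm from the foot up to 48 mm, then tapering to the cap. Its z axis points up. At the start it stands in a dish of another colour.
- lens_yellow_center (a point): Centre (half-way up, 31 mm above its foot) of the yellow objective: a loose upright aluminium microscope objective, round, 62 mm tall, about 0.12 kg, with a yellow dust cap on top (diameter 23 mm) and a yellow band near the top of the barrel. Barrel diameter 31 mm from the foot up to 48 mm, then tapering to the cap. Its z axis points up. At the start it stands in a dish of another colour.
- lens_blue_center (a point): Centre (half-way up, 31 mm above its foot) of the blue objective: a loose upright aluminium microscope objective, round, 62 mm tall, about 0.12 kg, with a blue dust cap on top (diameter 23 mm) and a blue band near the top of the barrel. Barrel diameter 31 mm from the foot up to 48 mm, then tapering to the cap. Its z axis points up. At the start it stands in a dish of another colour.
- dish_red: Dish where the red objective belongs: a red round shallow holder dish fixed to the bench, outer diameter 72 mm, rim 14 mm high; flat inner floor 8 mm above the bench, about 52 mm wide (so an objective has about 10 mm of play all round, and its centre is 39 mm above the bench when it stands in it). Origin: centre of its underside, on the bench.
- dish_yellow: Dish where the yellow objective belongs: a yellow round shallow holder dish fixed to the bench, outer diameter 72 mm, rim 14 mm high; flat inner floor 8 mm above the bench, about 52 mm wide (so an objective has about 10 mm of play all round, and its centre is 39 mm above the bench when it stands in it). Origin: centre of its underside, on the bench.
- dish_blue: Dish where the blue objective belongs: a blue round shallow holder dish fixed to the bench, outer diameter 72 mm, rim 14 mm high; flat inner floor 8 mm above the bench, about 52 mm wide (so an objective has about 10 mm of play all round, and its centre is 39 mm above the bench when it stands in it). Origin: centre of its underside, on the bench.
- dish_white: Spare dish, empty at the start: a white round shallow holder dish fixed to the bench, outer diameter 72 mm, rim 14 mm high; flat inner floor 8 mm above the bench, about 52 mm wide (so an objective has about 10 mm of play all round, and its centre is 39 mm above the bench when it stands in it). Origin: centre of its underside, on the bench.
- oil_bottle_center (a point): Centre of a small amber dropper bottle with a black cap, diameter 26 mm, height 62 mm, loose; a bystander.
- sample_jar_center (a point): Centre of a small green glass sample jar with an orange lid, diameter 40 mm, height 45 mm, loose; a bystander.
- slide_box_center (a point): Centre of a green plastic slide box with a black seam, 76 x 50 x 30 mm (x, y, z), loose; a bystander.
There are look-alikes about, which are no part of the job. What is shaped like the dish_white but pink is not meant. What is shaped like the part that bears lens_yellow_center but turquoise is not meant.

How it is judged:
On the way:
1. one of the objectives is parked upright in the white spare dish and let go (((horizontal distance between lens_red_center and dish_white below 0.013 m and height (world z) of lens_red_center between 0.036 and 0.042 m and angle between lens_red_center's own z axis and vertical below 0.1 rad and linear speed of lens_red below 0.02 m/s and contact force between lens_red and the fingers below 0.1 N) or (horizontal distance between lens_yellow_center and dish_white below 0.013 m and height (world z) of lens_yellow_center between 0.036 and 0.042 m and angle between lens_yellow_center's own z axis and vertical below 0.1 rad and linear speed of lens_yellow below 0.02 m/s and contact force between lens_yellow and the fingers below 0.1 N) or (horizontal distance between lens_blue_center and dish_white below 0.013 m and height (world z) of lens_blue_center between 0.036 and 0.042 m and angle between lens_blue_center's own z axis and vertical below 0.1 rad and linear speed of lens_blue below 0.02 m/s and contact force between lens_blue and the fingers below 0.1 N))), for 0.2 s.
At the end, for the whole second after the job is handed in: Each objective stands upright (tilt under 0.1 rad) on the floor of the dish of its own colour (centre within 13 mm of the dish's centre, 36 to 42 mm above the bench), at rest and released; the white dish is therefore empty (horizontal distance between lens_red_center and dish_red below 0.013 m and height (world z) of lens_red_center between 0.036 and 0.042 m and angle between each of lens_red_center, lens_yellow_center, lens_blue_center's own z axis and vertical below 0.1 rad and linear speed of each of lens_red, lens_yellow, lens_blue below 0.02 m/s and contact force between each of lens_red, lens_yellow, lens_blue and the fingers below 0.1 N and horizontal distance between lens_yellow_center and dish_yellow below 0.013 m and height (world z) of lens_yellow_center between 0.036 and 0.042 m and horizontal distance between lens_blue_center and dish_blue below 0.013 m and height (world z) of lens_blue_center between 0.036 and 0.042 m); the robot touches nothing.
It fails at once if an objective touches down on the bare bench (its centre below 34 mm) (height (world z) of any of lens_red_center, lens_yellow_center, lens_blue_center below 0.034 m).
It fails at once if an objective is dropped (moves faster than 0.6 m/s while not held: a fall of about 18 mm) ((contact force between lens_red and the fingers below 0.05 N and linear speed of lens_red above 0.6 m/s) or (contact force between lens_yellow and the fingers below 0.05 N and linear speed of lens_yellow above 0.6 m/s) or (contact force between lens_blue and the fingers below 0.05 N and linear speed of lens_blue above 0.6 m/s)).
It fails at once if the oil bottle is shifted by more than 25 mm or knocked over (distance of oil_bottle_center from where it was at the start of the episode above 0.025 m or angle between oil_bottle_center's own z axis and vertical above 0.4 rad).
It fails at once if the sample jar is shifted by more than 25 mm or knocked over (distance of sample_jar_center from where it was at the start of the episode above 0.025 m or angle between sample_jar_center's own z axis and vertical above 0.4 rad).
It fails at once if the slide box is shifted by more than 25 mm or knocked over (distance of slide_box_center from where it was at the start of the episode above 0.025 m or angle between slide_box_center's own z axis and vertical above 0.4 rad).
It also fails if it takes over 86 s, if anything falls off the work surface, if the arm or the gripper's body presses on something with over 40 N, if the wrist force passes 120 N, or if a joint passes its speed limit or range.

ROBOT

A 6-joint arm with a two-finger parallel gripper is mounted at the origin on the work surface. World frame = base frame: x ahead of the robot, y to its left, z up, the work surface at z = 0. Lengths are in m, angles in rad, forces in N, time in s.
With the tool pointing down it reaches from about 0.25 to 0.725 m from the base axis. Payload 4 kg.
Tool frame: the origin (TCP) lies on the centre line of the jaws, within the pads' length; the fingertips stand 17 mm ahead of it and the grasp point (between the pads) lies 2 mm behind it; z points along the fingers, y is the line along which they close (so a half turn about z gives the same grasp; the last joint's range is limited). The gripper opens to 85 mm and grips with 20 to 120 N. Pads are 22 mm wide; open, the fingers measure 114 mm over their backs; the gripper's body (76 mm by 85 mm) begins 54 mm behind the grasp point. The pads swing forward as they close: fully open they stand 13 mm farther back than shut.
Start: joints at [-1.345, 0.241, 0.005, 1.335, 0, 1.571], TCP at [0.112, -0.487, 0.212] pointing down, gripper open.
Joint ranges: [-2.72, 2.72], [-1.05, 1.87], [-1.09, 1.28], [-1.99, 2.15], [-1.42, 1.44], [-3.14, 3.14]. Speed limits (rad/s): [2.79, 2.79, 3.14, 3.14, 3.14, 3.14].

INTERFACE

Orientations are given as a unit quaternion [x, y, z, w].
In Python, from workcell import bot, camera, get_calibration gives the robot as it stands.
- The arm moves only by the tool apply_moves, never from a script. Its argument "steps" is a list of rows, each a list of 3 entries, a list of its own where there are three numbers: the shift along the tool's x, y, z as a fraction of full scale, then the turn, a rotation vector about the tool's x, y, z as a fraction of full scale, then the opening, from 0 (shut) to 1 (fully open). A call has exactly 8 rows; each row shifts and turns the commanded pose from where the row before left it, along the tool's axes as they then stand; what a row does not reach is not made up. Full scale, the value 1, is 20 cm for a shift and pi rad for a turn. A row lasts 1/12 s, in which the tool goes at most 41.7 mm and 7.16 degrees, less where a joint would pass 70% of its speed; a pose out of reach is approached as far as the arm can. A call with a number of a shift or a turn outside -1 to 1 is refused whole. A call with a gripper value outside its range is refused whole. The fingers move at their own pace and stop on an object; the grip force is fixed at half the most. Time passes only in rows, so rows that do not move let the fingers close, or fill a call up. It gives the time, the measured TCP pose, the force, the opening and the grip force at its end, in the units of the state.
- bot.get_obs(): the state, without advancing time (a new reading comes with each control period).
- camera(name): name is "scene" or "side" or "wrist"; returns (picture, depth): 400x640x3 uint8, red, green, blue; 400x640 float32, m along the optical axis (not along the pixel's ray), 0 where there is no reading.
- get_calibration(name): a dict with "fov_y" (degrees; the focal length in pixels is half the picture's height over the tangent of half this angle, whatever the lens; pixels are square), "cx", "cy" (the principal point, pixels), "rvec" (rotation vector, rad) and "tvec" (3), from world to camera coordinates, as OpenCV has them. Camera axes: x right, y down, z forward; pixel columns grow to the right and rows downward; lengths in m; the calibration is good to about 2 mm. The wrist camera is an equidistant fisheye: a pixel r from the principal point sees the ray r / f radians off the axis. A picture is of the moment at which its call begins: read the wrist's pose just before it. get_calibration takes no time and is no camera call; for the wrist camera it gives the pose at the moment of the call.
- bot.job_done(): hands the job in; it is judged then, once.
The state is a dict: "clock": time; "joint_pos": joint angles; "joint_vel": joint speeds; "tau": joint torques, N m; "eef_pos": TCP position; "tool_rot": TCP orientation; "ft_force": force on the tool from outside, world axes, zero at the start; "ft_torque": the same for the moment, N m; "grip_width": finger opening in m; "grasp_force": force on a finger pad.
Only numpy, scipy, OpenCV 4.12 (cv2) and the standard library are available. Lean on these libraries where they do the work, as an engineer would, in place of code of your own. Each camera call takes 0.05 s, during which the arm holds its last target. There are 200 camera calls.

## Working session

There is one attempt and no reset: what is moved stays moved. The work goes in short steps, Python scripts to look and compute and a tool call to move; the robot and the scene stay as the last step left them, time stands still between calls to the robot, and variables do not carry over. Pictures are saved under pics/ and viewed, at most 14 in all, crops included, and the job is handed in when it is done.

Besides the shell and the picture viewer there is one more tool, called in YAML: its name, and indented under it one key for each argument. apply_moves: Moves the arm, as the interface text tells. Its arguments: {"type":"object","properties":{"steps":{"type":"array"}},"required":["steps"]}

```bash
mkdir -p pics; python3 - <<'E'
from workcell import bot,camera,get_calibration
import cv2,numpy as np
o=bot.get_obs();print(o['clock'],o['eef_pos'],o['tool_rot'],o['grip_width'])
for n in('scene','side'):
    p,d=camera(n);np.savez(f'pics/{n}0.npz',p=p,d=d)
    cv2.imwrite(f'pics/{n}0.png',p[:,:,::-1]);print(get_calibration(n))
E
```

```text
0.0 [ 0.11179927 -0.48664412  0.21080012] [ 9.93631061e-01  1.12677342e-01 -1.12553104e-04 -1.05807495e-03] 0.08490953200883809
{'fov_y': 52.20048368322669, 'cx': 315.17602205255747, 'cy': 201.77024740184348, 'rvec': array([ 1.74312377,  1.93988461, -0.66230058]), 'tvec': array([ 0.05644286, -0.32867911,  1.39378153])}
{'fov_y': 50.00434875073641, 'cx': 318.32487058993064, 'cy': 196.2590942375169, 'rvec': array([ 0.58415763, -2.70618645,  1.10987042]), 'tvec': array([0.41777715, 0.17580014, 0.79363066])}
```

View pics/scene0.png

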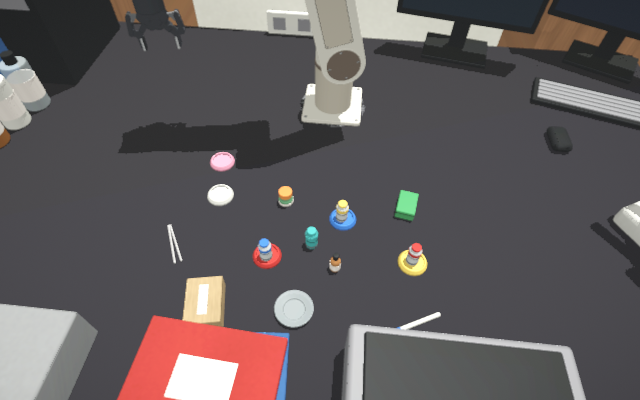

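View pics/side0.png

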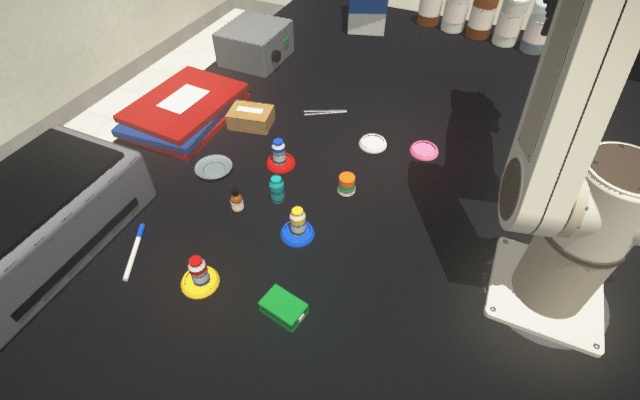

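The scene view shows blue lens (265,245) in the red dish (267,255), yellow lens (342,206) in the blue dish (342,218), and red lens (415,250) in the yellow dish (412,262). The white dish is at (220,194).
Look-alikes: pink dish (222,161), turquoise lens (311,238), and the amber bottle (335,263), jar (286,196) and box (407,205) to avoid.

```bash
cat > h.py <<'E'
import cv2,numpy as np
from workcell import bot,camera,get_calibration
def ray(n,uv,c=None):
    c=c or get_calibration(n);f=200/np.tan(np.radians(c['fov_y']/2));R=cv2.Rodrigues(c['rvec'])[0]
    uv=np.atleast_2d(uv).astype(float);x=(uv-[c['cx'],c['cy']])/f
    if n=='wrist':
        r=np.linalg.norm(x,axis=1);d=np.c_[x*(np.sin(r)/np.maximum(r,1e-9))[:,None],np.cos(r)]
    else: d=np.c_[x,np.ones(len(x))]
    return -R.T@c['tvec'],d@R       # origin, directions (z-depth scaled for pinhole)
def onplane(n,uv,z,c=None):
    o,d=ray(n,uv,c);return o+d*((z-o[2])/d[:,2])[:,None]
HUE={'red':((0,6),(172,180)),'yellow':((22,34),),'blue':((102,125),),'turq':((82,97),),'orange':((7,16),),'green':((50,75),),'pink':((160,171),)}
def mask(p,col):
    h=cv2.cvtColor(p,cv2.COLOR_RGB2HSV)
    if col=='white': return ((h[...,1]<40)&(h[...,2]>150))
    m=np.zeros(h.shape[:2],bool)
    for a,b in HUE[col]: m|=(h[...,0]>=a)&(h[...,0]<=b)
    return m&(h[...,1]>110)&(h[...,2]>70)
E
python3 - <<'E'
from h import *
W=lambda P:np.round(P*1000,1)
for n in('scene','side'):
    z=np.load(f'pics/{n}0.npz');p,d=z['p'],z['d']
    o,D=ray(n,np.argwhere(np.ones(d.shape))[:,::-1]);P=(o+D*d.reshape(-1,1)).reshape(400,640,3)
    if n=='scene': print('white z',)
    for c in('red','yellow','blue','white','turq','orange','green','pink'):
        m=mask(p,c)&(P[...,0]>.15)&(P[...,0]<.68)&(abs(P[...,1])<.45)&(d>0)
        k,l,s,ce=cv2.connectedComponentsWithStats(m.astype(np.uint8))
        for i in range(1,k):
            if s[i,4]<25: continue
            mm=l==i;Q=P[mm]
            lo,hi=Q[Q[:,2]<.025],np.argwhere(mm&(P[...,2]>.055))[:,::-1]
            t=f'{n} {c} px{ce[i].round(0)} n{s[i,4]} z{W(Q[:,2].min())}..{W(Q[:,2].max())}'
            if len(lo)>60:
                uv=np.argwhere(mm)[:,::-1]
                C,r=cv2.minEnclosingCircle(onplane(n,uv[(P[mm][:,2]<.025)],.010)[:,:2].astype(np.float32));t+=f' circle {W(np.array(C))} r{r*1000:.1f}'
            if len(hi)>5: t+=f' hi mean {W(P[mm&(P[...,2]>.055)].mean(0))} n{len(hi)}'
            if len(lo)<=60 and len(hi)<=5:t+=f' mean {W(Q.mean(0))}'
            print(t)
E
```

```text
white z
scene red px[268. 258.] n384 z-1.0..44.9 circle [ 612.5 -115.1] r37.1
scene red px[416. 247.] n76 z0.7..73.5 hi mean [586.7 243.1  70.2] n73
scene yellow px[410. 265.] n283 z-2.9..34.2 circle [591.9 244.6] r37.2
scene blue px[343. 221.] n335 z-2.5..19.0 circle [478.5  66.3] r38.0
scene blue px[264. 242.] n74 z0.4..74.9 hi mean [ 613.1 -116.6   70.4] n70
scene white px[221. 161.] n156 z5.7..19.3 circle [ 308.4 -306.3] r27.6
scene white px[220. 194.] n450 z-3.3..18.7 circle [ 433.7 -279.7] r39.3
scene white px[287. 202.] n39 z0.0..21.2 mean [441.5 -88.6  10.1]
scene white px[342. 208.] n41 z0.3..65.1 hi mean [483.1  62.   60. ] n33
scene white px[341. 216.] n46 z17.3..45.5 mean [486.7  61.7  29.4]
scene white px[173. 243.] n206 z-2.0..9.0 circle [ 599.9 -356.6] r60.3
scene white px[265. 247.] n49 z53.7..69.3 hi mean [ 620.5 -113.5   60.3] n48
scene white px[414. 251.] n51 z1.0..65.5 hi mean [593.4 241.3  59.9] n47
scene white px[266. 255.] n52 z17.4..43.6 mean [ 624.  -112.9   29. ]
scene white px[412. 260.] n51 z16.9..44.4 mean [597.8 239.6  29.6]
scene white px[335. 267.] n50
[... 1244 characters left out ...]
346. 194.] n47 z2.7..12.7 mean [425.3 -78.4   7.8]
side white px[238. 207.] n73 z9.3..29.4 circle [625.   57.2] r13.3
side white px[298. 217.] n63 z55.1..63.7 hi mean [471.5  70.4  59. ] n63
side white px[299. 229.] n59 z19.7..35.6 mean [468.9  73.8  27.6]
side white px[197. 267.] n83 z53.9..63.6 hi mean [580.4 250.   59.2] n80
side white px[201. 280.] n77 z18.2..36.8 mean [577.9 254.1  27.4]
side turq px[276. 187.] n303 z-2.3..63.9 circle [578.6 -29.6] r41.6 hi mean [561.1  -5.9  60.6] n81
side orange px[346. 180.] n123 z-2.4..46.7 mean [432.8 -94.9  32.8]
side orange px[236. 199.] n83 z-1.0..48.9 mean [622.2  60.6  38.6]
side green px[283. 307.] n1379 z-2.6..33.3 circle [422.3 233.4] r51.1
```

apply_moves:
  steps:
    - [[0,0,0],[0,0,0.036],1]
    - [[0,0,0],[0,0,0.036],1]
    - [[0.14,-0.105,0],[0,0,0],1]
    - [[0.14,-0.105,0],[0,0,0],1]
    - [[0.14,-0.105,0],[0,0,0],1]
    - [[0.14,-0.105,0],[0,0,0],1]
    - [[0.14,-0.105,0],[0,0,0],1]
    - [[0.14,-0.105,0],[0,0,0],1]

```text
clock: 0.77
eef_pos: [0.2808, -0.36, 0.2114]
tool_rot: [1.0, -0.0, -0.0, -0.0]
ft_force: [0.5, -1.1, -0.6]
grip_width: 0.0853
grasp_force: 0.0
```

```bash
cat > s.py <<'E'
import sys
from h import *
o=bot.get_obs();p=np.array(o['eef_pos']);R=cv2.Rodrigues(np.zeros(3))[0]
from scipy.spatial.transform import Rotation as T
R=T.from_quat(o['tool_rot']).as_matrix()
print('t',round(o['clock'],2),'p',(p*1000).round(1),'x',R[:,0].round(3),'z',R[:,2].round(3),'q',np.round(o['joint_pos'],2),'g',round(o['grip_width'],4),o['grasp_force'])
if len(sys.argv)>3:
    t=np.array([float(a) for a in sys.argv[1:4]])/1000
    print('total tool shift frac',(R.T@(t-p)/.2).round(4), 'yaw corr frac',round(np.arctan2(R[1,0],R[0,0])/np.pi,4))
E
python3 s.py 613.5 -115.5 130
```

```text
t 0.77 p [ 280.8 -360.   211.4] x [ 1.    -0.001 -0.   ] z [-0.     0.001 -1.   ] q [-0.91  0.16 -0.1   1.31  0.    2.23] g 0.0853 0.0
total tool shift frac [ 1.6626 -1.2236  0.4069] yaw corr frac -0.0003
```

apply_moves:
  steps:
    - [[0,0,0],[0,0,-0.0385],1]
    - [[0,0,0],[0,0,-0.0385],1]
    - [[0,0,0],[0,0,-0.0385],1]
    - [[0,0,0],[0,0,-0.0385],1]
    - [[0,0,0],[0,0,-0.0385],1]
    - [[0,0,0],[0,0,-0.0385],1]
    - [[0,0,0],[0,0,-0.0385],1]
    - [[0,0,0],[0,0,-0.0385],1]

```text
clock: 1.43
eef_pos: [0.2798, -0.361, 0.2112]
tool_rot: [0.884, 0.468, -0.0, -0.001]
ft_force: [-0.4, 0.2, 0.7]
grip_width: 0.0858
grasp_force: 0.0
```

apply_moves:
  steps:
    - [[0,0,0],[0,0,-0.0385],1]
    - [[0,0,0],[0,0,-0.0385],1]
    - [[0,0,0],[0,0,-0.0385],1]
    - [[0,0,0],[0,0,-0.0385],1]
    - [[0,0,0],[0,0,-0.038],1]
    - [[0.1,0.14,0.03],[0,0,0],1]
    - [[0.1,0.14,0.03],[0,0,0],1]
    - [[0.1,0.14,0.03],[0,0,0],1]

```text
clock: 2.1
eef_pos: [0.3643, -0.3009, 0.1932]
tool_rot: [0.708, 0.706, 0.0, -0.0]
ft_force: [0.5, -0.7, -0.0]
grip_width: 0.0851
grasp_force: 0.0
```

apply_moves:
  steps:
    - [[0.1,0.14,0.03],[0,0,0],1]
    - [[0.1,0.14,0.03],[0,0,0],1]
    - [[0.1,0.14,0.03],[0,0,0],1]
    - [[0.1,0.14,0.03],[0,0,0],1]
    - [[0.1,0.14,0.03],[0,0,0],1]
    - [[0.1,0.14,0.03],[0,0,0],1]
    - [[0.1,0.14,0.03],[0,0,0],1]
    - [[0.1,0.14,0.03],[0,0,0],1]

```text
clock: 2.77
eef_pos: [0.5889, -0.1401, 0.1448]
tool_rot: [0.707, 0.707, -0.0, -0.0]
ft_force: [-0.0, -0.9, 0.4]
grip_width: 0.0855
grasp_force: 0.0
```

```bash
python3 s.py 613.5 -115.5 140; python3 - <<'E'
from h import *
c=get_calibration('wrist');p,d=camera('wrist');cv2.imwrite('pics/w1.png',p[:,:,::-1])
print(c)
E
```

```text
t 2.77 p [ 588.9 -140.1  144.8] x [0. 1. 0.] z [-0.001  0.    -1.   ] q [-0.23  0.48  0.18  1.27 -0.    1.34] g 0.0855 0.0
total tool shift frac [0.1233 0.123  0.0237] yaw corr frac 0.4999
{'fov_y': 65.70646984690485, 'cx': 321.31254746366415, 'cy': 196.8027105165351, 'rvec': array([-2.83864527e+00, -8.60332968e-04,  2.85441110e-03]), 'tvec': array([-0.58798741, -0.15347509,  0.27554182])}
```

View pics/w1.png

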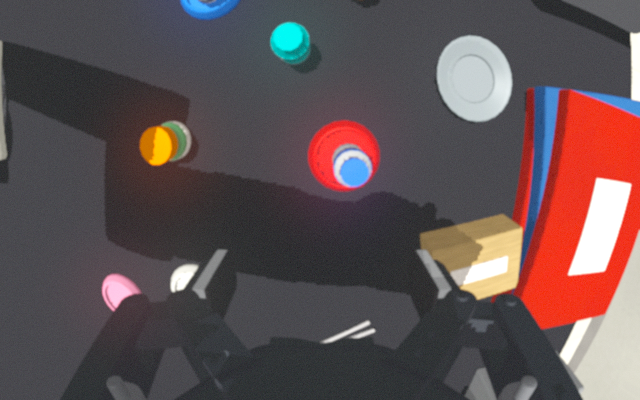

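The wrist view shows the blue-capped lens (352,170) in the red dish (344,157), with the turquoise look-alike at (291,43), well clear. Measuring from here.

```bash
cat > w.py <<'E'
import sys
from h import *
# w.py: measure caps (plane .070) and dishes (plane .010/.014 silhouettes) in wrist view
def wrist(name=None):
    c=get_calibration('wrist');p,d=camera('wrist')
    if name: cv2.imwrite(f'pics/{name}.png',p[:,:,::-1])
    for col in('red','yellow','blue','white'):
        k,l,s,ce=cv2.connectedComponentsWithStats(mask(p,col).astype(np.uint8))
        for i in range(1,k):
            if s[i,4]<150 or s[i,4]>9000: continue
            uv=np.argwhere(l==i)[:,::-1];out=[]
            for z in(.070,.011):
                C,r=cv2.minEnclosingCircle(onplane('wrist',uv,z,c)[:,:2].astype(np.float32));out.append(f'z{z}: {np.round(np.array(C)*1000,1)} r{r*1000:.1f}')
            print(col,ce[i].round(),s[i,4],*out)
if __name__=='__main__': wrist(*sys.argv[1:2])
E
python3 w.py
```

```text
red [522. 170.] 1521 z0.07: [ 781.8 -104.6] r69.1 z0.011: [ 829.2 -115.7] r86.4
red [335. 155.] 2783 z0.07: [ 606.3 -104.3] r29.0 z0.011: [ 609.8 -115.3] r36.2
yellow [157. 152.] 376 z0.07: [448.5 -92.9] r15.3 z0.011: [ 412.4 -101.1] r19.1
blue [205.  11.] 1038 z0.07: [500.3  29.7] r27.9 z0.011: [477.2  52.2] r34.8
blue [538. 155.] 2367 z0.07: [ 803.3 -119.8] r89.6 z0.011: [ 856.1 -134.7] r112.0
blue [615. 106.] 554 z0.07: [902.3 -32.2] r65.8 z0.011: [979.9 -25.1] r82.3
blue [348. 178.] 605 z0.07: [ 614.5 -117.6] r11.4 z0.011: [ 620.  -131.9] r14.2
white [634.  70.] 696 z0.07: [956.   23.5] r45.5 z0.011: [1047.    44.4] r56.9
white [471.  83.] 5193 z0.07: [715.4 -35.6] r36.5 z0.011: [746.2 -29.4] r45.6
white [344. 167.] 350 z0.07: [ 612.7 -114.5] r14.7 z0.011: [ 618.  -128.2] r18.4
white [598. 232.] 3291 z0.07: [ 922.3 -177.2] r69.8 z0.011: [1004.8 -206.4] r87.2
white [609. 344.] 7150 z0.07: [1321.2 -492.4] r430.7 z0.011: [1503.6 -600.6] r538.5
white [432. 267.] 283 z0.07: [ 694.7 -199.6] r22.8 z0.011: [ 720.4 -234.4] r28.5
white [479. 275.] 752 z0.07: [ 747.3 -213.4] r30.0 z0.011: [ 786.1 -251.7] r37.5
white [179. 280.] 503 z0.07: [ 455.5 -221.4] r24.6 z0.011: [ 421.3 -261.7] r30.8
white [349. 333.] 162 z0.07: [ 619.8 -276.7] r19.3 z0.011: [ 626.6 -330.8] r24.2
```

apply_moves:
  steps:
    - [[0.058,0.063,0],[0,0,0],1]
    - [[0.057,0.062,0],[0,0,0],1]
    - [[0,0,0.1],[0,0,0],1]
    - [[0,0,0.1],[0,0,0],1]
    - [[0,0,0.1],[0,0,0],1]
    - [[0,0,0.1],[0,0,0],1]
    - [[0,0,0.08],[0,0,0],1]
    - [[0,0,0.045],[0,0,0],1]

```text
clock: 3.53
eef_pos: [0.6106, -0.1186, 0.0379]
tool_rot: [0.707, 0.707, -0.001, -0.002]
ft_force: [-0.2, 0.1, -1.2]
grip_width: 0.0852
grasp_force: 0.0
```

apply_moves:
  steps:
    - [[0,0,0],[0,0,0],0.6]
    - [[0,0,0],[0,0,0],0.45]
    - [[0,0,0],[0,0,0],0.35]
    - [[0,0,0],[0,0,0],0.2]
    - [[0,0,0],[0,0,0],0.1]
    - [[0,0,0],[0,0,0],0]
    - [[0,0,0],[0,0,0],0]
    - [[0,0,0],[0,0,0],0]

```text
clock: 4.2
eef_pos: [0.6145, -0.1187, 0.0423]
tool_rot: [0.707, 0.707, 0.001, 0.001]
ft_force: [0.1, -0.1, 6.9]
grip_width: 0.0203
grasp_force: 56.7
```

Grip width of 20 mm is less than the 31 mm barrel; checking before lifting.

```bash
python3 s.py; python3 - <<'E'
from h import *
p,d=camera('side');q,_=camera('wrist');r,_=camera('scene')
a=cv2.resize(p[100:200,220:340],(480,400),interpolation=cv2.INTER_CUBIC);b=cv2.resize(r[190:290,215:305],(320,400)[::1],interpolation=cv2.INTER_CUBIC)
cv2.imwrite('pics/c1.png',np.hstack([a,b])[:,:,::-1]);cv2.imwrite('pics/w2.png',q[:,:,::-1])
E
```

```text
t 4.2 p [ 614.5 -118.7   42.3] x [ 0.     1.    -0.001] z [ 0.003 -0.001 -1.   ] q [-0.19  0.6   0.09  1.06 -0.    1.38] g 0.0203 56.682797805260634
```

View pics/c1.png

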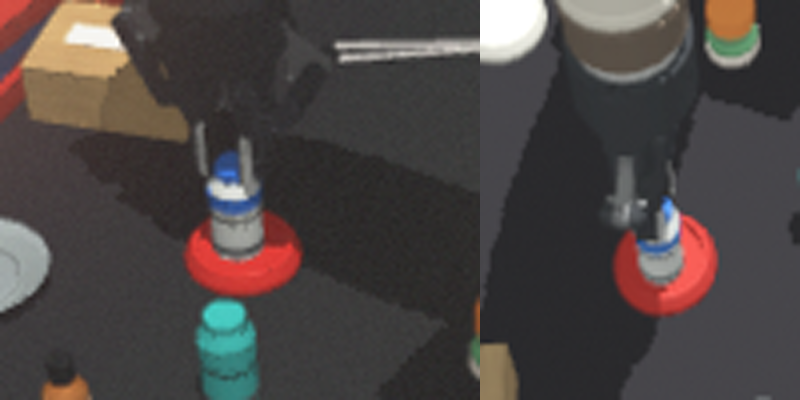

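View pics/w2.png

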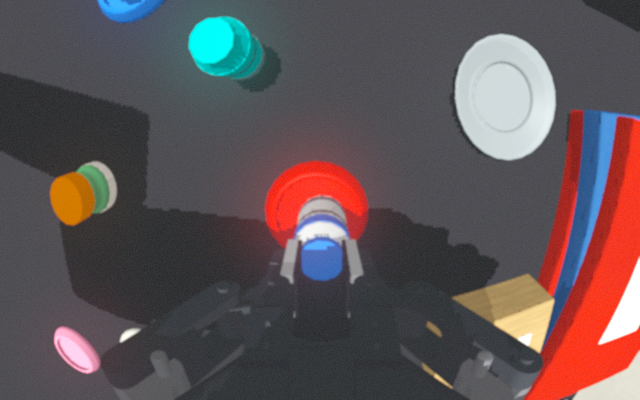

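```bash
python3 - <<'E'
from h import *
for n,px in(('wrist',[(322,258),(322,215),(290,248),(290,268),(352,248),(353,268),(350,285)]),('side',[(220+x//4,100+y//4) for x,y in((245,185),(245,165),(247,145),(228,170),(232,200),(205,160),(235,240))])):
    p,d=camera(n);c=get_calibration(n);o,D=ray(n,px)
    if n=='wrist': D=D/(D@cv2.Rodrigues(c['rvec'])[0].T)[:,2:]
    for u,Q,v in zip(px,o+D*np.array([d[y,x] for x,y in px])[:,None],px): print(n,u,p[u[1],u[0]],(Q*1000).round(0))
print(bot.get_obs()['eef_pos'],c['tvec'])
E
```

```text
wrist (322, 258) [ 73 109 185] [ 614. -116.   71.]
wrist (322, 215) [118 120 186] [ 614. -103.   47.]
wrist (290, 248) [175 169 169] [ 599. -108.   76.]
wrist (290, 268) [151 150 152] [ 601. -108.   94.]
wrist (352, 248) [151 147 149] [ 628. -108.   77.]
wrist (353, 268) [147 146 148] [ 627. -107.   97.]
wrist (350, 285) [63 61 67] [ 625. -112.  102.]
side (281, 146) [124 124 122] [ 602. -107.   65.]
side (281, 141) [131 132 128] [ 600. -105.   81.]
side (281, 136) [112 112 109] [ 600. -108.   93.]
side (277, 142) [ 55  91 161] [ 613. -110.   70.]
side (278, 150) [ 91 113 149] [ 606. -100.   57.]
side (271, 140) [81 79 77] [ 627. -106.   74.]
side (278, 160) [156 159 153] [ 611. -104.   22.]
[ 0.61451924 -0.11875458  0.04232329] [0.41777715 0.17580014 0.79363066]
```

Both depth views put the pads at z≈60–100 mm although the TCP reads 42 mm. So the fingers are about 35 mm higher than the nominal geometry says, and they're gripping the cap. I'll release, go 34 mm lower and measure the fingertips there.

apply_moves:
  steps:
    - [[0,0,0],[0,0,0],0.4]
    - [[0,0,0],[0,0,0],0.6]
    - [[0,0,0],[0,0,0],0.8]
    - [[0,0,0],[0,0,0],1]
    - [[0,0,0],[0,0,0],1]
    - [[0,0,0],[0,0,0],1]
    - [[0,0,0],[0,0,0],1]
    - [[0,0,0],[0,0,0],1]

```text
clock: 5.12
eef_pos: [0.613, -0.1185, 0.0406]
tool_rot: [0.707, 0.707, -0.0, -0.0]
ft_force: [0.3, -0.8, -0.5]
grip_width: 0.0852
grasp_force: 0.0
```

```bash
cat > f.py <<'E'
from h import *
import sys
p,d=camera('wrist');c=get_calibration('wrist')
vv,uu=np.mgrid[0:400,0:640];uv=np.c_[uu.ravel(),vv.ravel()]
o,D=ray('wrist',uv,c);D=D/(D@cv2.Rodrigues(c['rvec'])[0].T)[:,2:]
P=o+D*d.reshape(-1,1);e=np.array(bot.get_obs()['eef_pos']);Q=P-e
h=cv2.cvtColor(p,cv2.COLOR_RGB2HSV).reshape(-1,3)
for s in(-1,1):
    m=(d.ravel()>0)&(s*Q[:,0]>.008)&(s*Q[:,0]<.062)&(abs(Q[:,1])<.016)&(h[:,1]<40)&(P[:,2]>.018)&(h[:,2]>60)
    z=P[m];print(s,m.sum(),'tip z pct',np.round(np.percentile(z[:,2],[1,5,50,95])*1000),'x',np.round(np.percentile(z[:,0],[5,50,95])*1000)) if m.sum() else print(s,0)
print('eef',e*1000)
cv2.imwrite('pics/'+sys.argv[1]+'.png',p[:,:,::-1])
E
python3 f.py w3; python3 w.py | grep -E 'blue \[3'
```

```text
-1 6919 tip z pct [ 36.  81. 139. 164.] x [552. 560. 601.]
1 5088 tip z pct [ 27.  60. 129. 164.] x [625. 665. 674.]
eef [ 613.06672048 -118.52965776   40.68003533]
blue [323. 223.] 198 z0.07: [ 613.8 -101.8] r11.9 z0.011: [ 614.3 -128.1] r17.1
blue [325. 261.] 1604 z0.07: [ 613.9 -117.6] r12.8 z0.011: [ 614.5 -150.8] r18.4
```

View pics/w3.png

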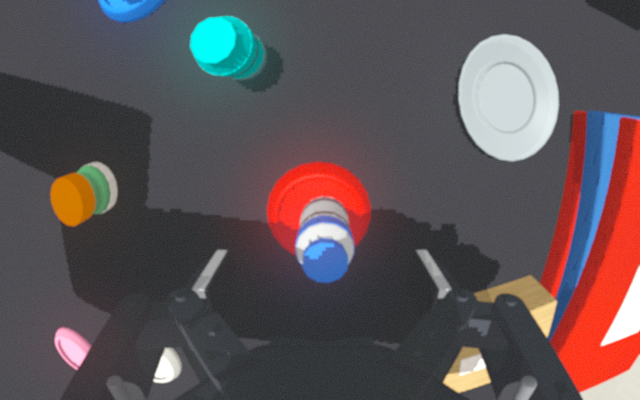

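The lens is upright and centred at (325,261), and the open fingertips sit around z≈75–80 mm. I'll descend 36 mm and then close.

apply_moves:
  steps:
    - [[0,0,0.05],[0,0,0],1]
    - [[0,0,0.05],[0,0,0],1]
    - [[0,0,0.04],[0,0,0],1]
    - [[0,0,0.04],[0,0,0],1]
    - [[0,0,0],[0,0,0],0.8]
    - [[0,0,0],[0,0,0],0.6]
    - [[0,0,0],[0,0,0],0.5]
    - [[0,0,0],[0,0,0],0.5]

```text
clock: 5.88
eef_pos: [0.6136, -0.1186, 0.0052]
tool_rot: [0.707, 0.707, 0.0, 0.0]
ft_force: [0.1, 0.0, -0.9]
grip_width: 0.0429
grasp_force: 0.0
```

apply_moves:
  steps:
    - [[0,0,0],[0,0,0],0.4]
    - [[0,0,0],[0,0,0],0.3]
    - [[0,0,0],[0,0,0],0.2]
    - [[0,0,0],[0,0,0],0.1]
    - [[0,0,0],[0,0,0],0]
    - [[0,0,0],[0,0,0],0]
    - [[0,0,0],[0,0,0],0]
    - [[0,0,0],[0,0,0],0]

```text
clock: 6.55
eef_pos: [0.6139, -0.1186, 0.0056]
tool_rot: [0.707, 0.707, 0.001, 0.001]
ft_force: [0.2, 0.1, 5.5]
grip_width: 0.0288
grasp_force: 59.7
```

```bash
python3 f.py w4;python3 - <<'E'
from h import *
p,d=camera('side');a=cv2.resize(p[100:200,220:340],(480,400),interpolation=cv2.INTER_CUBIC);cv2.imwrite('pics/c2.png',a[:,:,::-1])
E
```

```text
-1 10148 tip z pct [ 28.  51.  97. 125.] x [556. 571. 602.]
1 9054 tip z pct [ 29.  45. 102. 125.] x [626. 658. 671.]
eef [ 613.88323087 -118.67066314    5.61476902]
```

View pics/c2.png

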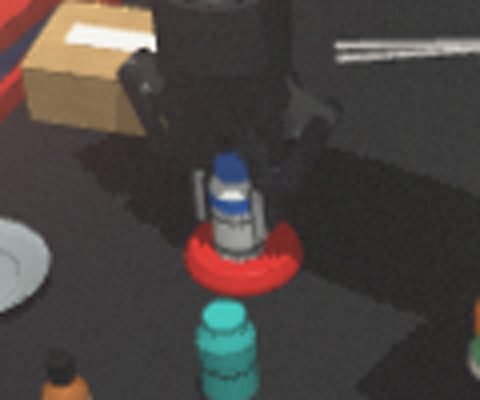

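Firm grip on the barrel (28.8 mm, 60 N), pads on its lower half. Lifting and carrying to the white dish.

apply_moves:
  steps:
    - [[0,0,-0.05],[0,0,0],0]
    - [[0,0,-0.1],[0,0,0],0]
    - [[0,0,-0.1],[0,0,0],0]
    - [[0,0,-0.1],[0,0,0],0]
    - [[0,0,-0.1],[0,0,0],0]
    - [[0,0,-0.05],[0,0,0],0]
    - [[-0.05,-0.05,0],[0,0,0],0]
    - [[-0.08,-0.076,0],[0,0,0],0]

```text
clock: 7.32
eef_pos: [0.589, -0.1434, 0.1053]
tool_rot: [0.706, 0.708, 0.001, 0.001]
ft_force: [0.1, -0.4, -0.7]
grip_width: 0.0293
grasp_force: 59.4
```

apply_moves:
  steps:
    - [[-0.1,-0.1,0],[0,0,0],0]
    - [[-0.12,-0.11,0],[0,0,0],0]
    - [[-0.12,-0.11,0],[0,0,0],0]
    - [[-0.12,-0.11,0],[0,0,0],0]
    - [[-0.12,-0.11,0],[0,0,0],0]
    - [[-0.11,-0.11,0],[0,0,0],0]
    - [[-0.08,-0.08,0],[0,0,0],0]
    - [[-0.05,-0.05,0],[0,0,0],0]

```text
clock: 7.98
eef_pos: [0.429, -0.3096, 0.1041]
tool_rot: [0.708, 0.706, -0.001, -0.001]
ft_force: [0.1, -0.1, -1.0]
grip_width: 0.0291
grasp_force: 59.4
```

```bash
python3 s.py 432.5 -277.5 6; python3 w.py w5
```

```text
t 7.98 p [ 429.  -309.6  104.1] x [0.003 1.    0.001] z [-0.002  0.001 -1.   ] q [-0.62  0.37 -0.11  1.1  -0.    0.95] g 0.0291 59.378645843826234
total tool shift frac [0.1603 0.018  0.4905] yaw corr frac 0.499
red [513.  14.] 1614 z0.07: [ 566.6 -147.9] r29.3 z0.011: [ 607.7 -122.2] r38.1
red [634.  48.] 828 z0.07: [ 733.6 -144. ] r49.0 z0.011: [ 824.8 -117.1] r63.7
red [628. 189.] 752 z0.07: [ 741.4 -289.2] r29.8 z0.011: [ 834.9 -305.9] r38.7
blue [321. 254.] 664 z0.07: [ 427.9 -354.3] r26.1 z0.011: [ 427.5 -390.4] r33.9
blue [321. 302.] 2436 z0.07: [ 428.7 -382.5] r26.4 z0.011: [ 428.6 -427. ] r34.3
white [18. 16.] 1270 z0.07: [ 139.  -104.8] r48.2 z0.011: [ 52.1 -66.1] r62.6
white [326. 156.] 5430 z0.07: [ 431.2 -268.4] r27.5 z0.011: [ 431.9 -278.9] r35.7
white [626. 133.] 556 z0.07: [ 717.9 -232.1] r27.3 z0.011: [ 804.4 -231.7] r35.4
white [187. 201.] 1346 z0.07: [ 331.7 -292. ] r23.4 z0.011: [ 302.5 -309.5] r30.4
white [488. 236.] 1233 z0.07: [ 557.5 -328.2] r45.9 z0.011: [ 595.9 -356.5] r59.6
white [322. 233.] 805 z0.07: [ 428.5 -332.5] r20.4 z0.011: [ 428.3 -362.1] r26.5
white [321. 244.] 182 z0.07: [ 427.7 -336.9] r19.8 z0.011: [ 427.2 -367.8] r25.7
white [278. 260.] 407 z0.07: [ 399.4 -345.2] r18.8 z0.011: [ 390.5 -378.6] r24.3
white [364. 260.] 403 z0.07: [ 456.6 -345.2] r18.7 z0.011: [ 464.8 -378.7] r24.3
white [321. 272.] 1465 z0.07: [ 428.  -365.7] r27.2 z0.011: [ 427.6 -405.2] r35.3
white [615. 345.] 5370 z0.07: [1006.7 -629.6] r352.0 z0.011: [1179.7 -748.1] r457.4
```

View pics/w5.png

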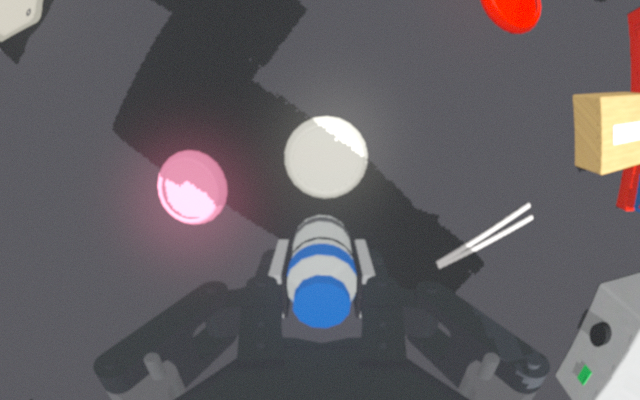

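Wrist view: white dish at (326,157), pink one at (193,187), blue lens upright in the jaws. The dish centre is (432,−278.5), so I move over it and lower.

apply_moves:
  steps:
    - [[0.05,0.015,0],[0,0,0],0]
    - [[0.06,0,0],[0,0,0],0]
    - [[0.04,0,0.03],[0,0,0],0]
    - [[0,0,0.08],[0,0,0],0]
    - [[0,0,0.1],[0,0,0],0]
    - [[0,0,0.1],[0,0,0],0]
    - [[0,0,0.08],[0,0,0],0]
    - [[0,0,0.04],[0,0,0],0]

```text
clock: 8.7
eef_pos: [0.4338, -0.2753, 0.0161]
tool_rot: [0.706, 0.708, -0.0, -0.002]
ft_force: [0.0, 0.6, -1.6]
grip_width: 0.0294
grasp_force: 59.4
```

apply_moves:
  steps:
    - [[0,0,0.02],[0,0,0],0]
    - [[0,0,0.02],[0,0,0],0]
    - [[0,0,0.01],[0,0,0],0]
    - [[0,0,0.008],[0,0,0],0]
    - [[0,0,0.005],[0,0,0],0]
    - [[0,0,0],[0,0,0],0]
    - [[0,0,0],[0,0,0],0]
    - [[0,0,0],[0,0,0],0]

```text
clock: 9.37
eef_pos: [0.4351, -0.2787, 0.0065]
tool_rot: [0.707, 0.707, 0.0, 0.0]
ft_force: [0.1, -0.0, -0.7]
grip_width: 0.0294
grasp_force: 59.4
```

```bash
python3 s.py 432 -279.5 4.4
```

```text
t 9.37 p [ 435.1 -278.7    6.5] x [ 0.001  1.    -0.   ] z [ 0.001 -0.    -1.   ] q [-0.57  0.46 -0.27  0.85 -0.    1.  ] g 0.0294 59.357549236156046
total tool shift frac [-0.0038 -0.0153  0.0106] yaw corr frac 0.4998
```

apply_moves:
  steps:
    - [[-0.004,-0.015,0],[0,0,0],0]
    - [[0,0,0.004],[0,0,0],0]
    - [[0,0,0],[0,0,0],0]
    - [[0,0,0],[0,0,0],0.4]
    - [[0,0,0],[0,0,0],0.5]
    - [[0,0,0],[0,0,0],0.7]
    - [[0,0,0],[0,0,0],1]
    - [[0,0,0],[0,0,0],1]

```text
clock: 10.03
eef_pos: [0.4319, -0.2792, 0.0053]
tool_rot: [0.707, 0.707, 0.0, 0.0]
ft_force: [0.3, 0.6, 0.5]
grip_width: 0.0771
grasp_force: 0.0
```

apply_moves:
  steps:
    - [[0,0,0],[0,0,0],1]
    - [[0,0,0],[0,0,0],1]
    - [[0,0,-0.05],[0,0,0],1]
    - [[0,0,-0.1],[0,0,0],1]
    - [[0,0,-0.15],[0,0,0],1]
    - [[0,0,-0.15],[0,0,0],1]
    - [[0,0,-0.15],[0,0,0],1]
    - [[0,0,-0.1],[0,0,0],1]

```text
clock: 10.7
eef_pos: [0.4328, -0.2799, 0.1492]
tool_rot: [0.707, 0.707, 0.0, 0.002]
ft_force: [0.3, -0.3, -0.5]
grip_width: 0.0855
grasp_force: 0.0
```

```bash
python3 s.py 586.5 212 150; python3 w.py w6 | grep -E '\[3'; python3 - <<'E'
from h import *
n='side';p,d=camera(n);o,D=ray(n,np.argwhere(np.ones(d.shape))[:,::-1]);P=(o+D*d.reshape(-1,1)).reshape(400,640,3)
m=mask(p,'blue')&(abs(P[...,0]-.432)<.06)&(abs(P[...,1]+.278)<.06)&(P[...,2]>.055)
print(m.sum(),P[m].mean(0) if m.any() else 0)
E
```

```text
t 10.7 p [ 432.8 -279.9  149.2] x [ 0.     1.    -0.002] z [ 0.004 -0.002 -1.   ] q [-0.57  0.3  -0.08  1.19  0.    1.  ] g 0.0855 0.0
total tool shift frac [ 2.4596  0.7675 -0.0067] yaw corr frac 0.4999
blue [319. 195.] 543 z0.07: [ 431.1 -278.1] r11.3 z0.011: [ 430.9 -296.3] r14.1
white [317.  10.] 165 z0.07: [ 430.7 -120.3] r16.3 z0.011: [ 430.4 -100.1] r20.3
white [321. 173.] 2912 z0.07: [ 431.9 -263.9] r28.4 z0.011: [ 431.9 -278.6] r35.3
49 [ 0.43108165 -0.27459559  0.06871236]
```

Blue is parked, centred in the white dish. On to the red one.

apply_moves:
  steps:
    - [[0.1,0.03,0],[0,0,0],1]
    - [[0.16,0.05,0],[0,0,0],1]
    - [[0.16,0.05,0],[0,0,0],1]
    - [[0.16,0.05,0],[0,0,0],1]
    - [[0.16,0.05,0],[0,0,0],1]
    - [[0.16,0.05,0],[0,0,0],1]
    - [[0.16,0.05,0],[0,0,0],1]
    - [[0.16,0.05,0],[0,0,0],1]

```text
clock: 11.47
eef_pos: [0.5075, -0.0336, 0.1449]
tool_rot: [0.707, 0.707, -0.0, -0.0]
ft_force: [0.8, -1.7, -0.5]
grip_width: 0.0853
grasp_force: 0.0
```

apply_moves:
  steps:
    - [[0.16,0.05,0],[0,0,0],1]
    - [[0.16,0.05,0],[0,0,0],1]
    - [[0.16,0.05,0],[0,0,0],1]
    - [[0.16,0.05,0],[0,0,0],1]
    - [[0.16,0.05,0],[0,0,0],1]
    - [[0.16,0.05,0],[0,0,0],1]
    - [[0.16,0.05,0],[0,0,0],1]
    - [[0.1,0.04,0],[0,0,0],1]

```text
clock: 12.13
eef_pos: [0.5857, 0.2119, 0.1445]
tool_rot: [0.706, 0.708, -0.0, -0.001]
ft_force: [0.1, -0.7, -0.5]
grip_width: 0.0854
grasp_force: 0.0
```

```bash
python3 w.py w7 | grep -E '^(red|yellow)';python3 s.py 586.5 244 150
```

```text
red [574. 355.] 867 z0.07: [967.9 -63.4] r74.9 z0.011: [1063.1 -150.7] r93.5
red [469. 374.] 345 z0.07: [775.7 -24.3] r52.4 z0.011: [ 823.  -101.9] r65.4
red [487. 392.] 264 z0.07: [828.9 -70.5] r37.3 z0.011: [ 889.5 -159.6] r46.5
yellow [327. 142.] 2988 z0.07: [588.2 254.6] r29.0 z0.011: [589.  246.3] r36.2
t 12.18 p [587.  214.9 144.2] x [-0.005  1.     0.003] z [ 0.     0.003 -1.   ] q [0.35 0.52 0.24 1.29 0.   1.92] g 0.0855 0.0
total tool shift frac [ 0.1457 -0.0015 -0.0286] yaw corr frac 0.5015
```

```bash
python3 s.py; python3 - <<'E'
from h import *
c=get_calibration('wrist');p,d=camera('wrist');q=p[90:220,250:420].astype(int)
cv2.imwrite('pics/w7c.png',cv2.resize(p[90:220,250:420],(680,520))[:,:,::-1])
h=cv2.cvtColor(p,cv2.COLOR_RGB2HSV);m=((h[...,0]<10)|(h[...,0]>165))&(h[...,1]>110)&(h[...,2]>40);m[:90]=0;m[220:]=0;m[:,:250]=0;m[:,420:]=0
k,l,s,ce=cv2.connectedComponentsWithStats(m.astype(np.uint8))
for i in range(1,k):
    if s[i,4]>60: C,r=cv2.minEnclosingCircle(onplane('wrist',np.argwhere(l==i)[:,::-1],.07,c)[:,:2].astype(np.float32));print(ce[i],s[i,4],C,r)
E
```

```text
t 12.18 p [587.  214.9 144.2] x [-0.005  1.     0.003] z [ 0.     0.003 -1.   ] q [0.35 0.52 0.24 1.29 0.   1.92] g 0.0855 0.0
[322.0984975  165.22370618] 599 (0.5869011878967285, 0.24278461933135986) 0.011506697162985802
```

View pics/w7c.png

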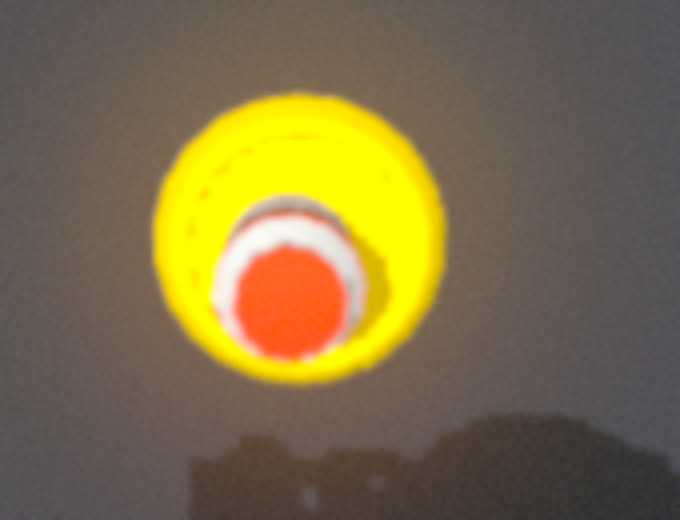

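The crop shows the red cap (middle) in the yellow dish, standing upright.

apply_moves:
  steps:
    - [[0.07,0,0],[0,0,0],1]
    - [[0.067,0,0],[0,0,0],1]
    - [[0,0,0.12],[0,0,0],1]
    - [[0,0,0.15],[0,0,0],1]
    - [[0,0,0.15],[0,0,0],1]
    - [[0,0,0.13],[0,0,0],1]
    - [[0,0,0.1],[0,0,0],1]
    - [[0,0,0.04],[0,0,0],1]

```text
clock: 12.9
eef_pos: [0.5831, 0.235, 0.0036]
tool_rot: [0.707, 0.707, -0.003, -0.001]
ft_force: [0.4, 0.1, -0.2]
grip_width: 0.0854
grasp_force: 0.0
```

apply_moves:
  steps:
    - [[0,0,0.01],[0,0,0],0.7]
    - [[0,0,0],[0,0,0],0.5]
    - [[0,0,0],[0,0,0],0.4]
    - [[0,0,0],[0,0,0],0.2]
    - [[0,0,0],[0,0,0],0.1]
    - [[0,0,0],[0,0,0],0]
    - [[0,0,0],[0,0,0],0]
    - [[0,0,0],[0,0,0],0]

```text
clock: 13.57
eef_pos: [0.5876, 0.2368, 0.0075]
tool_rot: [0.707, 0.707, 0.002, 0.001]
ft_force: [0.1, -0.3, 6.6]
grip_width: 0.0295
grasp_force: 59.9
```

```bash
python3 s.py 609.8 -115.5 105
```

```text
t 13.57 p [587.6 236.8   7.5] x [0.    1.    0.002] z [ 0.004  0.002 -1.   ] q [0.38 0.65 0.08 1.   0.   1.95] g 0.0295 59.8535661958158
total tool shift frac [-1.7604  0.1137 -0.4897] yaw corr frac 0.4999
```

apply_moves:
  steps:
    - [[0,0,-0.05],[0,0,0],0]
    - [[0,0,-0.1],[0,0,0],0]
    - [[0,0,-0.1],[0,0,0],0]
    - [[0,0,-0.1],[0,0,0],0]
    - [[0,0,-0.1],[0,0,0],0]
    - [[0,0,-0.05],[0,0,0],0]
    - [[-0.06,0,0],[0,0,0],0]
    - [[-0.1,0.01,0],[0,0,0],0]

```text
clock: 14.23
eef_pos: [0.5879, 0.2051, 0.1056]
tool_rot: [0.706, 0.708, 0.001, 0.0]
ft_force: [-0.3, -0.8, -1.1]
grip_width: 0.029
grasp_force: 59.3
```

apply_moves:
  steps:
    - [[-0.13,0.01,0],[0,0,0],0]
    - [[-0.15,0.01,0],[0,0,0],0]
    - [[-0.15,0.01,0],[0,0,0],0]
    - [[-0.15,0.01,0],[0,0,0],0]
    - [[-0.15,0.01,0],[0,0,0],0]
    - [[-0.15,0.01,0],[0,0,0],0]
    - [[-0.15,0.01,0],[0,0,0],0]
    - [[-0.15,0.01,0],[0,0,0],0]

```text
clock: 14.9
eef_pos: [0.6023, -0.0342, 0.1037]
tool_rot: [0.707, 0.707, -0.001, -0.001]
ft_force: [0.4, 0.1, -1.4]
grip_width: 0.0291
grasp_force: 59.3
```

apply_moves:
  steps:
    - [[-0.15,0.01,0],[0,0,0],0]
    - [[-0.12,0.01,0],[0,0,0],0]
    - [[-0.1,0,0],[0,0,0],0]
    - [[-0.06,0,0],[0,0,0],0]
    - [[-0.02,0,0],[0,0,0],0]
    - [[0,0,0],[0,0,0],0]
    - [[0,0,0],[0,0,0],0]
    - [[0,0,0],[0,0,0],0]

```text
clock: 15.57
eef_pos: [0.6077, -0.1206, 0.1051]
tool_rot: [0.707, 0.708, -0.0, -0.0]
ft_force: [-0.2, -0.4, -1.1]
grip_width: 0.0294
grasp_force: 59.3
```

```bash
python3 s.py 610.5 -121 8; python3 w.py w8 | grep -E '^(red)'
```

```text
t 15.57 p [ 607.7 -120.6  105.1] x [-0.001  1.     0.001] z [-0.001  0.001 -1.   ] q [-0.2   0.54  0.16  1.2   0.    1.37] g 0.0294 59.28946226835251
total tool shift frac [-0.0021  0.0143  0.4853] yaw corr frac 0.5004
red [530. 190.] 1948 z0.07: [ 778.3 -101.1] r67.8 z0.011: [ 829.6 -117.8] r88.0
red [325. 180.] 4635 z0.07: [610.  -99.6] r28.9 z0.011: [ 610.8 -116. ] r37.4
red [322. 242.] 651 z0.07: [ 607.4 -154.7] r26.0 z0.011: [ 607.4 -187.5] r33.8
red [322. 289.] 2520 z0.07: [ 607.6 -180.7] r25.7 z0.011: [ 607.7 -221.3] r33.3
```

apply_moves:
  steps:
    - [[-0.002,0.014,0.02],[0,0,0],0]
    - [[0,0,0.08],[0,0,0],0]
    - [[0,0,0.1],[0,0,0],0]
    - [[0,0,0.1],[0,0,0],0]
    - [[0,0,0.08],[0,0,0],0]
    - [[0,0,0.05],[0,0,0],0]
    - [[0,0,0.02],[0,0,0],0]
    - [[0,0,0.015],[0,0,0],0]

```text
clock: 16.28
eef_pos: [0.6106, -0.1218, 0.0117]
tool_rot: [0.707, 0.707, -0.0, -0.0]
ft_force: [-0.0, 0.4, -0.6]
grip_width: 0.0296
grasp_force: 59.3
```

apply_moves:
  steps:
    - [[0,0,0.01],[0,0,0],0]
    - [[0,0,0.008],[0,0,0],0]
    - [[0,0,0.002],[0,0,0],0]
    - [[0,0,0],[0,0,0],0]
    - [[0,0,0],[0,0,0],0]
    - [[0,0,0],[0,0,0],0]
    - [[0,0,0],[0,0,0],0]
    - [[0,0,0],[0,0,0],0]

```text
clock: 16.95
eef_pos: [0.6108, -0.1224, 0.0085]
tool_rot: [0.707, 0.707, 0.0, 0.0]
ft_force: [-0.3, -0.8, -1.4]
grip_width: 0.029
grasp_force: 59.3
```

apply_moves:
  steps:
    - [[0,0,0.004],[0,0,0],0]
    - [[0,0,0.002],[0,0,0],0]
    - [[0,0,0],[0,0,0],0]
    - [[0,0,0],[0,0,0],0.4]
    - [[0,0,0],[0,0,0],0.5]
    - [[0,0,0],[0,0,0],0.7]
    - [[0,0,0],[0,0,0],1]
    - [[0,0,0],[0,0,0],1]

```text
clock: 17.62
eef_pos: [0.6106, -0.1223, 0.007]
tool_rot: [0.707, 0.707, -0.0, -0.0]
ft_force: [0.6, 0.1, -0.3]
grip_width: 0.0771
grasp_force: 0.0
```

apply_moves:
  steps:
    - [[0,0,0],[0,0,0],1]
    - [[0,0,0],[0,0,0],1]
    - [[0,0,-0.05],[0,0,0],1]
    - [[0,0,-0.1],[0,0,0],1]
    - [[0,0,-0.15],[0,0,0],1]
    - [[0,0,-0.15],[0,0,0],1]
    - [[0,0,-0.15],[0,0,0],1]
    - [[0,0,-0.1],[0,0,0],1]

```text
clock: 18.28
eef_pos: [0.6119, -0.1225, 0.1515]
tool_rot: [0.707, 0.707, 0.001, 0.002]
ft_force: [0.5, -0.7, 0.3]
grip_width: 0.085
grasp_force: 0.0
```

```bash
sed -i "s/'red':((0,6),(172,180))/'red':((0,10),(168,180))/;s/(h\[...,2\]>70)/(h[...,2]>45)/" h.py; cat > c.py <<'E'
from h import *
# cap positions from the two fixed cameras' depth
for n in('scene','side'):
    p,d=camera(n);o,D=ray(n,np.argwhere(np.ones(d.shape))[:,::-1]);P=(o+D*d.reshape(-1,1)).reshape(400,640,3)
    for c in('red','yellow','blue'):
        m=mask(p,c)&(P[...,0]>.4)&(P[...,0]<.66)&(abs(P[...,1])<.32)&(P[...,2]>.06)&(P[...,2]<.085)
        if m.any(): print(n,c,m.sum(),(np.median(P[m],0)*1000).round(1))
E
python3 c.py;python3 s.py 476 31 150; python3 w.py w9 | grep -E '\[3'
```

```text
scene red 67 [ 609.2 -115.1   70.7]
scene yellow 24 [477.5  61.7  69.9]
scene blue 49 [ 431.1 -277.1   70.5]
side red 56 [ 610.8 -112.9   68.9]
side yellow 86 [475.2  63.8  69.3]
side blue 49 [ 430.9 -274.4   68.7]
t 18.38 p [ 613.9 -123.   153.3] x [ 0.     1.    -0.002] z [ 0.01  -0.002 -1.   ] q [-0.2   0.51  0.25  1.3  -0.    1.37] g 0.0851 0.0
total tool shift frac [ 0.7695 -0.6899  0.008 ] yaw corr frac 0.4999
red [317. 172.] 3572 z0.07: [ 612.2 -107.5] r35.0 z0.011: [ 612.5 -122.1] r43.3
white [329.  10.] 166 z0.07: [621.9  34.7] r10.9 z0.011: [624.3  54.2] r13.5
white [316. 175.] 275 z0.07: [ 610.2 -112.1] r14.1 z0.011: [ 609.9 -127.9] r17.4
white [331. 335.] 154 z0.07: [ 624.  -275.4] r19.5 z0.011: [ 627.  -330.3] r24.2
```

Red stands centred in its dish. Now yellow.

apply_moves:
  steps:
    - [[0.08,-0.07,0],[0,0,0],1]
    - [[0.13,-0.11,0],[0,0,0],1]
    - [[0.14,-0.12,0],[0,0,0],1]
    - [[0.14,-0.12,0],[0,0,0],1]
    - [[0.12,-0.11,0],[0,0,0],1]
    - [[0.1,-0.09,0],[0,0,0],1]
    - [[0.06,-0.055,0],[0,0,0],1]
    - [[0,0,0],[0,0,0],1]

```text
clock: 19.1
eef_pos: [0.472, 0.0337, 0.146]
tool_rot: [0.706, 0.708, -0.001, -0.002]
ft_force: [0.3, 0.1, 0.7]
grip_width: 0.0854
grasp_force: 0.0
```

```bash
python3 w.py w10 | grep -E '^(blue|yellow)';python3 s.py 476 63 5
```

```text
yellow [441.   6.] 639 z0.07: [565.9 201. ] r24.7 z0.011: [589.  223.6] r30.8
yellow [327. 166.] 593 z0.07: [475.7  60.3] r11.2 z0.011: [476.9  48.5] r14.0
blue [570.  58.] 173 z0.07: [710.3 176.1] r15.7 z0.011: [769.1 192.6] r19.5
blue [329. 145.] 1068 z0.07: [475.   74.4] r28.7 z0.011: [475.7  65.7] r35.7
blue [588. 263.] 1836 z0.07: [837.7 -80.8] r104.5 z0.011: [ 928.  -127.9] r130.3
t 19.15 p [473.9  32.6 146.3] x [-0.002  1.    -0.   ] z [-0.002 -0.    -1.   ] q [ 0.07  0.23 -0.18  1.16 -0.    1.64] g 0.0852 0.0
total tool shift frac [0.1522 0.0123 0.7065] yaw corr frac 0.5007
```

apply_moves:
  steps:
    - [[0.07,0.009,0],[0,0,0],1]
    - [[0.072,0,0],[0,0,0],1]
    - [[0,0,0.12],[0,0,0],1]
    - [[0,0,0.15],[0,0,0],1]
    - [[0,0,0.15],[0,0,0],1]
    - [[0,0,0.13],[0,0,0],1]
    - [[0,0,0.1],[0,0,0],1]
    - [[0,0,0.04],[0,0,0],1]

```text
clock: 19.82
eef_pos: [0.4754, 0.0589, 0.0054]
tool_rot: [0.708, 0.707, -0.003, -0.002]
ft_force: [-0.2, 0.2, 0.2]
grip_width: 0.0853
grasp_force: 0.0
```

apply_moves:
  steps:
    - [[0,0,0.014],[0,0,0],0.7]
    - [[0,0,0],[0,0,0],0.5]
    - [[0,0,0],[0,0,0],0.4]
    - [[0,0,0],[0,0,0],0.2]
    - [[0,0,0],[0,0,0],0.1]
    - [[0,0,0],[0,0,0],0]
    - [[0,0,0],[0,0,0],0]
    - [[0,0,0],[0,0,0],0]

```text
clock: 20.48
eef_pos: [0.4788, 0.0602, 0.0079]
tool_rot: [0.707, 0.707, 0.001, 0.001]
ft_force: [-1.0, -0.7, 6.5]
grip_width: 0.0292
grasp_force: 59.5
```

```bash
python3 s.py 589 246.3 105
```

```text
t 20.48 p [478.8  60.2   7.9] x [0. 1. 0.] z [ 0.003  0.    -1.   ] q [ 0.13  0.4  -0.36  0.81 -0.    1.7 ] g 0.0292 59.53066003276035
total tool shift frac [ 0.9306  0.552  -0.4838] yaw corr frac 0.4999
```

apply_moves:
  steps:
    - [[0,0,-0.05],[0,0,0],0]
    - [[0,0,-0.1],[0,0,0],0]
    - [[0,0,-0.1],[0,0,0],0]
    - [[0,0,-0.1],[0,0,0],0]
    - [[0,0,-0.1],[0,0,0],0]
    - [[0,0,-0.05],[0,0,0],0]
    - [[0.05,0.03,0],[0,0,0],0]
    - [[0.1,0.06,0],[0,0,0],0]

```text
clock: 21.15
eef_pos: [0.4954, 0.0894, 0.1075]
tool_rot: [0.708, 0.706, 0.0, 0.0]
ft_force: [0.8, 0.1, -2.2]
grip_width: 0.0295
grasp_force: 59.4
```

apply_moves:
  steps:
    - [[0.13,0.08,0],[0,0,0],0]
    - [[0.15,0.09,0],[0,0,0],0]
    - [[0.15,0.09,0],[0,0,0],0]
    - [[0.13,0.08,0],[0,0,0],0]
    - [[0.1,0.06,0],[0,0,0],0]
    - [[0.07,0.04,0],[0,0,0],0]
    - [[0.04,0.02,0],[0,0,0],0]
    - [[0,0,0],[0,0,0],0]

```text
clock: 21.82
eef_pos: [0.5877, 0.2463, 0.1052]
tool_rot: [0.706, 0.708, -0.0, -0.0]
ft_force: [-0.3, 0.8, -2.0]
grip_width: 0.0293
grasp_force: 59.4
```

apply_moves:
  steps:
    - [[0,0,0],[0,0,0],0]
    - [[0,0,0],[0,0,0],0]
    - [[0,0,0],[0,0,0],0]
    - [[0,0,0],[0,0,0],0]
    - [[0,0,0],[0,0,0],0]
    - [[0,0,0],[0,0,0],0]
    - [[0,0,0],[0,0,0],0]
    - [[0,0,0],[0,0,0],0]

```text
clock: 22.48
eef_pos: [0.5877, 0.2439, 0.1065]
tool_rot: [0.707, 0.707, 0.0, 0.0]
ft_force: [0.6, -0.0, -1.0]
grip_width: 0.0295
grasp_force: 59.4
```

```bash
python3 s.py 589 245.5 8; python3 w.py w11 | grep -E '^(yellow)'; python3 c.py | grep yellow
```

```text
t 22.48 p [587.7 243.9 106.5] x [0.001 1.    0.   ] z [ 0.  0. -1.] q [0.39 0.57 0.22 1.22 0.   1.96] g 0.0295 59.37977923778817
total tool shift frac [0.0078 0.0065 0.4924] yaw corr frac 0.4998
yellow [324. 185.] 4866 z0.07: [590.3 260.2] r31.6 z0.011: [591.2 242.5] r40.9
yellow [321. 253.] 706 z0.07: [587.2 199.1] r25.9 z0.011: [587.1 163.3] r33.6
yellow [321. 299.] 2436 z0.07: [587. 172.] r26.3 z0.011: [586.9 128.2] r34.1
```

apply_moves:
  steps:
    - [[0.008,0.007,0.02],[0,0,0],0]
    - [[0,0,0.08],[0,0,0],0]
    - [[0,0,0.1],[0,0,0],0]
    - [[0,0,0.1],[0,0,0],0]
    - [[0,0,0.08],[0,0,0],0]
    - [[0,0,0.05],[0,0,0],0]
    - [[0,0,0.025],[0,0,0],0]
    - [[0,0,0.015],[0,0,0],0]

```text
clock: 23.3
eef_pos: [0.5887, 0.2456, 0.0114]
tool_rot: [0.707, 0.707, -0.001, -0.0]
ft_force: [-0.4, -0.1, -1.3]
grip_width: 0.0291
grasp_force: 59.4
```

apply_moves:
  steps:
    - [[0,0,0.01],[0,0,0],0]
    - [[0,0,0.008],[0,0,0],0]
    - [[0,0,0.002],[0,0,0],0]
    - [[0,0,0],[0,0,0],0]
    - [[0,0,0],[0,0,0],0]
    - [[0,0,0],[0,0,0],0]
    - [[0,0,0],[0,0,0],0]
    - [[0,0,0],[0,0,0],0]

```text
clock: 23.97
eef_pos: [0.5892, 0.2458, 0.0086]
tool_rot: [0.707, 0.707, 0.0, 0.0]
ft_force: [0.9, -0.1, -1.7]
grip_width: 0.0295
grasp_force: 59.4
```

apply_moves:
  steps:
    - [[0,0,0.003],[0,0,0],0]
    - [[0,0,0.002],[0,0,0],0]
    - [[0,0,0],[0,0,0],0]
    - [[0,0,0],[0,0,0],0.4]
    - [[0,0,0],[0,0,0],0.5]
    - [[0,0,0],[0,0,0],0.7]
    - [[0,0,0],[0,0,0],1]
    - [[0,0,0],[0,0,0],1]

```text
clock: 24.63
eef_pos: [0.589, 0.2457, 0.0071]
tool_rot: [0.707, 0.707, -0.0, -0.0]
ft_force: [-0.1, -0.2, -0.1]
grip_width: 0.0771
grasp_force: 0.0
```

apply_moves:
  steps:
    - [[0,0,0],[0,0,0],1]
    - [[0,0,0],[0,0,0],1]
    - [[0,0,-0.05],[0,0,0],1]
    - [[0,0,-0.1],[0,0,0],1]
    - [[0,0,-0.15],[0,0,0],1]
    - [[0,0,-0.15],[0,0,0],1]
    - [[0,0,-0.15],[0,0,0],1]
    - [[0,0,-0.1],[0,0,0],1]

```text
clock: 25.3
eef_pos: [0.5902, 0.2462, 0.1518]
tool_rot: [0.707, 0.707, 0.002, 0.001]
ft_force: [1.2, 0.7, -0.5]
grip_width: 0.0855
grasp_force: 0.0
```

```bash
python3 c.py;python3 s.py 431 -310 150; python3 w.py w12 | grep -E '^yellow'
```

```text
scene red 66 [ 610.1 -115.    70.6]
scene yellow 26 [591.8 246.4  70.5]
scene blue 50 [ 431.3 -277.5   70.7]
side red 56 [ 610.5 -113.1   69.3]
side yellow 121 [588.6 248.8  69.3]
side blue 49 [ 431.1 -273.    69. ]
t 25.4 p [592.1 247.  153.7] x [0.    1.    0.004] z [ 0.01   0.004 -1.   ] q [0.4  0.54 0.3  1.32 0.   1.97] g 0.0853 0.0
total tool shift frac [-2.7852e+00 -8.0430e-01 -8.0000e-04] yaw corr frac 0.4999
yellow [318. 178.] 3282 z0.07: [589.2 260.5] r30.0 z0.011: [589.  245.8] r37.2
```

Yellow is placed. Back for blue.

apply_moves:
  steps:
    - [[-0.08,-0.024,0],[0,0,0],1]
    - [[-0.12,-0.036,0],[0,0,0],1]
    - [[-0.15,-0.045,0],[0,0,0],1]
    - [[-0.15,-0.045,0],[0,0,0],1]
    - [[-0.15,-0.045,0],[0,0,0],1]
    - [[-0.15,-0.045,0],[0,0,0],1]
    - [[-0.15,-0.045,0],[0,0,0],1]
    - [[-0.15,-0.045,0],[0,0,0],1]

```text
clock: 26.12
eef_pos: [0.5211, 0.0244, 0.146]
tool_rot: [0.707, 0.707, -0.001, -0.001]
ft_force: [0.7, -0.6, 0.7]
grip_width: 0.0852
grasp_force: 0.0
```

apply_moves:
  steps:
    - [[-0.15,-0.045,0],[0,0,0],1]
    - [[-0.15,-0.045,0],[0,0,0],1]
    - [[-0.15,-0.045,0],[0,0,0],1]
    - [[-0.15,-0.045,0],[0,0,0],1]
    - [[-0.15,-0.045,0],[0,0,0],1]
    - [[-0.15,-0.045,0],[0,0,0],1]
    - [[-0.15,-0.045,0],[0,0,0],1]
    - [[-0.15,-0.045,0],[0,0,0],1]

```text
clock: 26.78
eef_pos: [0.4491, -0.2151, 0.1461]
tool_rot: [0.707, 0.707, -0.0, -0.001]
ft_force: [1.1, 0.0, -1.0]
grip_width: 0.0855
grasp_force: 0.0
```

apply_moves:
  steps:
    - [[-0.15,-0.045,0],[0,0,0],1]
    - [[-0.12,-0.035,0],[0,0,0],1]
    - [[-0.06,-0.02,0],[0,0,0],1]
    - [[0,0,0],[0,0,0],1]
    - [[0,0,0],[0,0,0],1]
    - [[0,0,0],[0,0,0],1]
    - [[0,0,0],[0,0,0],1]
    - [[0,0,0],[0,0,0],1]

```text
clock: 27.45
eef_pos: [0.4312, -0.279, 0.1472]
tool_rot: [0.707, 0.708, 0.0, -0.0]
ft_force: [1.0, 0.2, -0.3]
grip_width: 0.0852
grasp_force: 0.0
```

```bash
python3 s.py 431.2 -279 5; python3 w.py w13 | grep -E '^blue'
```

```text
t 27.45 p [ 431.2 -279.   147.2] x [-0.002  1.     0.   ] z [-0.  0. -1.] q [-0.57  0.3  -0.08  1.19  0.    0.99] g 0.0852 0.0
total tool shift frac [-2.000e-04  0.000e+00  7.112e-01] yaw corr frac 0.5005
blue [626.  52.] 1685 z0.07: [ 801.1 -119.3] r98.4 z0.011: [892.2 -98.8] r122.5
blue [322. 197.] 553 z0.07: [ 430.8 -278. ] r11.3 z0.011: [ 430.8 -296.5] r14.0
```

apply_moves:
  steps:
    - [[0,0,0.06],[0,0,0],1]
    - [[0,0,0.12],[0,0,0],1]
    - [[0,0,0.13],[0,0,0],1]
    - [[0,0,0.13],[0,0,0],1]
    - [[0,0,0.12],[0,0,0],1]
    - [[0,0,0.09],[0,0,0],1]
    - [[0,0,0.05],[0,0,0],1]
    - [[0,0,0.008],[0,0,0],1]

```text
clock: 28.17
eef_pos: [0.4296, -0.2788, 0.0038]
tool_rot: [0.707, 0.707, -0.0, -0.002]
ft_force: [-0.6, -0.3, -0.5]
grip_width: 0.0856
grasp_force: 0.0
```

apply_moves:
  steps:
    - [[0,0,0],[0,0,0],0.7]
    - [[0,0,0],[0,0,0],0.5]
    - [[0,0,0],[0,0,0],0.4]
    - [[0,0,0],[0,0,0],0.2]
    - [[0,0,0],[0,0,0],0.1]
    - [[0,0,0],[0,0,0],0]
    - [[0,0,0],[0,0,0],0]
    - [[0,0,0],[0,0,0],0]

```text
clock: 28.83
eef_pos: [0.4317, -0.2809, 0.0071]
tool_rot: [0.707, 0.707, 0.0, 0.001]
ft_force: [-0.5, 0.2, 5.8]
grip_width: 0.0291
grasp_force: 59.2
```

```bash
python3 s.py 475.8 65 105
```

```text
t 28.83 p [ 431.7 -280.9    7.1] x [ 0.001  1.    -0.001] z [ 0.002 -0.001 -1.   ] q [-0.58  0.45 -0.27  0.85  0.    0.99] g 0.0291 59.17213252745569
total tool shift frac [ 1.7288  0.2206 -0.4913] yaw corr frac 0.4998
```

apply_moves:
  steps:
    - [[0,0,-0.05],[0,0,0],0]
    - [[0,0,-0.1],[0,0,0],0]
    - [[0,0,-0.1],[0,0,0],0]
    - [[0,0,-0.1],[0,0,0],0]
    - [[0,0,-0.1],[0,0,0],0]
    - [[0,0,-0.05],[0,0,0],0]
    - [[0.06,0.01,0],[0,0,0],0]
    - [[0.1,0.013,0],[0,0,0],0]

```text
clock: 29.5
eef_pos: [0.4359, -0.2489, 0.1061]
tool_rot: [0.708, 0.706, 0.0, 0.001]
ft_force: [0.3, 1.2, -0.9]
grip_width: 0.0297
grasp_force: 59.3
```

apply_moves:
  steps:
    - [[0.13,0.017,0],[0,0,0],0]
    - [[0.15,0.019,0],[0,0,0],0]
    - [[0.15,0.019,0],[0,0,0],0]
    - [[0.15,0.019,0],[0,0,0],0]
    - [[0.15,0.019,0],[0,0,0],0]
    - [[0.15,0.019,0],[0,0,0],0]
    - [[0.15,0.019,0],[0,0,0],0]
    - [[0.15,0.019,0],[0,0,0],0]

```text
clock: 30.17
eef_pos: [0.464, -0.01, 0.1045]
tool_rot: [0.707, 0.707, -0.001, -0.001]
ft_force: [0.9, 0.6, -0.7]
grip_width: 0.0291
grasp_force: 59.3
```

apply_moves:
  steps:
    - [[0.15,0.019,0],[0,0,0],0]
    - [[0.12,0.015,0],[0,0,0],0]
    - [[0.07,0.01,0],[0,0,0],0]
    - [[0.04,0.005,0],[0,0,0],0]
    - [[0,0,0],[0,0,0],0]
    - [[0,0,0],[0,0,0],0]
    - [[0,0,0],[0,0,0],0]
    - [[0,0,0],[0,0,0],0]

```text
clock: 30.83
eef_pos: [0.475, 0.0628, 0.1055]
tool_rot: [0.708, 0.706, -0.0, -0.0]
ft_force: [-0.7, 0.2, -1.8]
grip_width: 0.0297
grasp_force: 59.3
```

```bash
python3 s.py 475.8 63.5 8; python3 w.py w14 | grep -E '^blue'
```

```text
t 30.83 p [475.   62.8 105.5] x [ 0.002  1.    -0.   ] z [-0.001 -0.    -1.   ] q [ 0.13  0.28 -0.24  1.06 -0.    1.7 ] g 0.0297 59.2828552541323
total tool shift frac [0.0037 0.0043 0.4875] yaw corr frac 0.4994
blue [590.  79.] 202 z0.07: [700.7 180.3] r15.8 z0.011: [767.9 192.7] r20.4
blue [332. 189.] 1866 z0.07: [478.8  82.4] r30.8 z0.011: [480.   65.5] r40.0
blue [321. 250.] 625 z0.07: [474.5  22. ] r25.6 z0.011: [474.4 -12.8] r33.2
blue [592. 297.] 1804 z0.07: [811.1 -77.2] r96.9 z0.011: [ 911.2 -141.5] r125.7
blue [321. 298.] 2460 z0.07: [474.5  -6.6] r26.1 z0.011: [474.4 -49.9] r33.8
```

apply_moves:
  steps:
    - [[0.004,0.007,0.02],[0,0,0],0]
    - [[0,0,0.08],[0,0,0],0]
    - [[0,0,0.1],[0,0,0],0]
    - [[0,0,0.1],[0,0,0],0]
    - [[0,0,0.08],[0,0,0],0]
    - [[0,0,0.05],[0,0,0],0]
    - [[0,0,0.02],[0,0,0],0]
    - [[0,0,0.015],[0,0,0],0]

```text
clock: 31.55
eef_pos: [0.4764, 0.0641, 0.012]
tool_rot: [0.708, 0.707, -0.0, -0.0]
ft_force: [0.6, 1.1, 0.3]
grip_width: 0.0293
grasp_force: 59.3
```

apply_moves:
  steps:
    - [[0,0,0.01],[0,0,0],0]
    - [[0,0,0.008],[0,0,0],0]
    - [[0,0,0.004],[0,0,0],0]
    - [[0,0,0],[0,0,0],0]
    - [[0,0,0],[0,0,0],0]
    - [[0,0,0],[0,0,0],0]
    - [[0,0,0],[0,0,0],0]
    - [[0,0,0],[0,0,0],0]

```text
clock: 32.22
eef_pos: [0.4769, 0.0646, 0.0085]
tool_rot: [0.707, 0.707, 0.0, 0.0]
ft_force: [-1.0, 1.1, -0.6]
grip_width: 0.0293
grasp_force: 59.3
```

apply_moves:
  steps:
    - [[0,0,0.004],[0,0,0],0]
    - [[0,0,0.002],[0,0,0],0]
    - [[0,0,0],[0,0,0],0]
    - [[0,0,0],[0,0,0],0.4]
    - [[0,0,0],[0,0,0],0.5]
    - [[0,0,0],[0,0,0],0.7]
    - [[0,0,0],[0,0,0],1]
    - [[0,0,0],[0,0,0],1]

```text
clock: 32.88
eef_pos: [0.4768, 0.0646, 0.0071]
tool_rot: [0.707, 0.707, 0.0, 0.0]
ft_force: [-1.5, -0.3, -0.1]
grip_width: 0.0771
grasp_force: 0.0
```

apply_moves:
  steps:
    - [[0,0,0],[0,0,0],1]
    - [[0,0,0],[0,0,0],1]
    - [[0,0,-0.05],[0,0,0],1]
    - [[0,0,-0.1],[0,0,0],1]
    - [[0,0,-0.15],[0,0,0],1]
    - [[0,0,-0.15],[0,0,0],1]
    - [[0,0,-0.15],[0,0,0],1]
    - [[0,0,-0.1],[0,0,0],1]

```text
clock: 33.55
eef_pos: [0.4779, 0.0647, 0.151]
tool_rot: [0.707, 0.707, 0.002, 0.001]
ft_force: [-0.1, 0.7, 0.4]
grip_width: 0.0854
grasp_force: 0.0
```

apply_moves:
  steps:
    - [[-0.08,0,0],[0,0,0],1]
    - [[-0.08,0,0],[0,0,0],1]
    - [[-0.04,0,0],[0,0,0],1]
    - [[0,0,0],[0,0,0],1]
    - [[0,0,0],[0,0,0],1]
    - [[0,0,0],[0,0,0],1]
    - [[0,0,0],[0,0,0],1]
    - [[0,0,0],[0,0,0],1]

```text
clock: 34.22
eef_pos: [0.4766, 0.0251, 0.1469]
tool_rot: [0.707, 0.707, -0.0, -0.0]
ft_force: [1.3, 0.3, 0.9]
grip_width: 0.0857
grasp_force: 0.0
```

```bash
python3 c.py; python3 w.py w15|grep -E 'blue \[3'; python3 - <<'E'
from h import *
p,_=camera('side');cv2.imwrite('pics/side9.png',p[:,:,::-1])
E
```

```text
scene red 68 [ 609.3 -115.    69.9]
scene yellow 18 [592.  246.   69.5]
scene blue 59 [475.4  67.7  71.2]
side yellow 120 [588.5 249.1  69.2]
side blue 91 [476.1  69.8  69.1]
blue [323. 138.] 979 z0.07: [476.   72.3] r29.1 z0.011: [475.8  65.2] r36.3
blue [340. 147.] 216 z0.07: [483.5  70.1] r16.0 z0.011: [485.3  62.5] r19.9
```

View pics/side9.png

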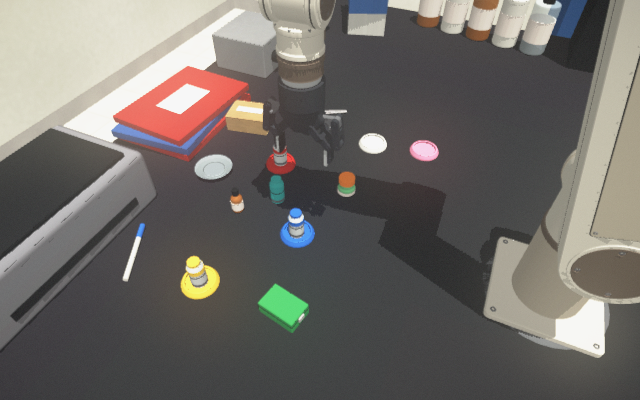

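The side view shows blue in blue (297,233), yellow in yellow (199,282), red in red (280,160) and an empty white dish (373,143). The bystanders haven't moved and the gripper is clear, so I'm handing in.

```bash
python3 -c "
from workcell import bot
print(bot.job_done())"
```

```text
the job is handed in; nothing more can be done
None
```

I handed the job in at about 34 s: the final pictures show the red, yellow and blue objectives upright in their own dishes, the white dish empty again and the bystanders where they stood, but the hand-in gave no verdict back.

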